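Find the rocking corner of the vortex mixer's plate and shim it

ROBOT

A 6-joint arm with a two-finger parallel gripper is mounted at the origin on the work surface. World frame = base frame: x ahead of the robot, y to its left, z up, the work surface at z = 0. Lengths are in m, angles in rad, forces in N, time in s.
With the tool pointing down it reaches from about 0.375 to 0.925 m from the base axis. Payload 5.7 kg.
Tool frame: the origin (TCP) lies between the finger pads; the fingertips stand 17 mm ahead of it and the grasp point (between the pads) lies 2 mm behind it; z points along the fingers, y is the direction in which the jaws open and shut (so a half turn about z gives the same grasp; the last joint's range is limited). The gripper opens to 85 mm and grips with 20 to 120 N. Pads are 22 mm wide; open, the fingers measure 114 mm over their backs; the gripper's body (76 mm by 85 mm) begins 54 mm behind the grasp point. The pads swing forward as they close: fully open they stand 13 mm farther back than shut.
Start: joints at [-1.322, 0.359, 1.51, -0, 1.272, -0.115], TCP at [0.213, -0.561, 0.248] pointing down, gripper open.
Joint ranges: [-2.97, 2.97], [-1.01, 2.36], [0.21, 2.38], [-0.96, 4.11], [0.2, 2.71], [-2.98, 2.98]. Speed limits (rad/s): [2.39, 2.39, 3.14, 3.14, 3.14, 3.14].

INTERFACE

Orientations are given as a 3x3 rotation matrix whose columns are the frame's x, y, z axes.
In Python, from station import monitor, optics, sign_off gives the robot as it stands.
- The arm moves only by the tool step_arm, never from a script. Its argument "deltas" is one flat list of numbers, 7 for each row, row after row: the closure, from 0 (fully open) to 1 (shut), then the shift along the world's x, y, z in mm, then the turn, a rotation vector about the world's x, y, z in rad. A call has 1 to 10 rows; each row is the pose to reach, as a shift and turn from the pose commanded when the call began; what a row does not reach only later rows make up. A row lasts 1/12 s, in which the tool goes at most 41.7 mm and 7.16 degrees, less where a joint would pass 70% of its speed; a pose out of reach is approached as far as the arm can. A call with a gripper value outside its range is refused whole. The fingers move at their own pace and stop on an object; "squeeze" is the grip in N (left out, the last holds). Time passes only in rows, so rows that repeat a pose let the fingers close. It gives the time, the measured TCP pose, the force and the opening at its end, in the units of the state.
- monitor.sense(): the state, without advancing time (a new reading comes with each control period).
- optics.capture(name): name is "scene" or "top" or "wrist"; returns (picture, depth): 400x640x3 uint8, red, green, blue; 400x640 float32, m along the optical axis (not along the pixel's ray), 0 where there is no reading.
- optics.camera_params(name): a dict with "mtx" (3x3 intrinsics, pixels), "pose" (4x4, takes a point from camera to world coordinates). Camera axes: x right, y up, looking along -z (the intrinsics and any distortion apply to the point x, -y, -z); pixel columns grow to the right and rows downward; lengths in m; the calibration is good to about 2 mm. A picture is of the moment at which its call begins: read the wrist's pose just before it. camera_params takes no time and is no camera call; for the wrist camera it gives the pose at the moment of the call.
- sign_off(): hands the job in, once; it reports no verdict.
The state is a dict: "time_s": time; "joints": joint angles; "qd": joint speeds; "joint_torque": joint torques, N m; "position": TCP position; "tcp_rot": TCP orientation; "contact_force": force on the tool from outside, world axes, zero at the start; "torque": the same for the moment, N m; "finger_gap": finger opening in m.
Only numpy, scipy, OpenCV 4.12 (cv2) and the standard library are available. Lean on these libraries where they do the work, as an engineer would, in place of code of your own. Each camera call takes 0.05 s, during which the arm holds its last target.

TASK

The plate under the vortex mixer rocks at one corner. With the fingertips press down on its corners until you find the one that gives, then press that corner's folding shim down flat, and press the same corner once more to make sure that it is now firm. Leave the other three shims alone, do not lift or shift the plate or disturb the things around it, and finish with the hand clear.

Things in the scene. Friction and masses are not known exactly. Their poses are not given: they have to be found in the camera images.
- stand: Levelling stand: grey steel frame fixed to the bench, 200 x 240 mm (x by y), 8 mm high; four hidden rubber feet on it carry the plate. Origin at its centre on the bench, x away from the robot, y to the robot's left, turned up to 0.2 rad.
- plate: Aluminium plate, 180 x 220 mm, lying loose and level on the feet, its top 40 mm above the bench, with a white vortex mixer bolted to its middle (84 x 100 mm, up to 60 mm above the plate's top at its cup). About 1.8 kg. Origin at the plate's centre, 10 mm below its top. A firm corner does not give; the one over the worn foot gives above about 2 N, stops 3.5 mm down at about 5 N, and springs back.
- corner_nl (a point): Where to press the near left corner of the plate: the middle of a grey disc, 26 mm across, on the plate's top face, over the foot there; -70 mm in x and +88 mm in y from the plate's centre; about 40 mm above the bench.
- corner_nr (a point): Where to press the near right corner of the plate: the middle of a grey disc, 26 mm across, on the plate's top face, over the foot there; -70 mm in x and -88 mm in y from the plate's centre; about 40 mm above the bench.
- corner_fl (a point): Where to press the far left corner of the plate: the middle of a grey disc, 26 mm across, on the plate's top face, over the foot there; +70 mm in x and +88 mm in y from the plate's centre; about 40 mm above the bench.
- corner_fr (a point): Where to press the far right corner of the plate: the middle of a grey disc, 26 mm across, on the plate's top face, over the foot there; +70 mm in x and -88 mm in y from the plate's centre; about 40 mm above the bench.
- shim_nl (a joint): Folding shim of the near left corner: steel leaf 20 x 5 mm, 60 mm long, up and out beyond the plate's left edge from a hinge along the stand's x at x -70, y +108, z 15 mm there. Value: angle above flat, rad; 0.82 to 0.98 as found, 0 = flat on its stop. Stiff (3 to 6 N at its tip); push it outwards and down; stays where left. Flat, it carries the corner; at a firm corner it jams above 0.6.
- shim_nl_thumb (a point): Middle of the upper face of the blue thumb sleeve (22 x 22 mm) at the tip of the near left shim, 50 mm from its hinge; moves with the shim, 18 mm above the bench when flat.
- shim_nr (a joint): Folding shim of the near right corner: steel leaf 20 x 5 mm, 60 mm long, up and out beyond the plate's right edge from a hinge along the stand's x at x -70, y -108, z 15 mm there. Value: angle above flat, rad; 0.82 to 0.98 as found, 0 = flat on its stop. Stiff (3 to 6 N at its tip); push it outwards and down; stays where left. Flat, it carries the corner; at a firm corner it jams above 0.6.
- shim_nr_thumb (a point): Middle of the upper face of the blue thumb sleeve (22 x 22 mm) at the tip of the near right shim, 50 mm from its hinge; moves with the shim, 18 mm above the bench when flat.
- shim_fl (a joint): Folding shim of the far left corner: steel leaf 20 x 5 mm, 60 mm long, up and out beyond the plate's left edge from a hinge along the stand's x at x +70, y +108, z 15 mm there. Value: angle above flat, rad; 0.82 to 0.98 as found, 0 = flat on its stop. Stiff (3 to 6 N at its tip); push it outwards and down; stays where left. Flat, it carries the corner; at a firm corner it jams above 0.6.
- shim_fl_thumb (a point): Middle of the upper face of the blue thumb sleeve (22 x 22 mm) at the tip of the far left shim, 50 mm from its hinge; moves with the shim, 18 mm above the bench when flat.
- shim_fr (a joint): Folding shim of the far right corner: steel leaf 20 x 5 mm, 60 mm long, up and out beyond the plate's right edge from a hinge along the stand's x at x +70, y -108, z 15 mm there. Value: angle above flat, rad; 0.82 to 0.98 as found, 0 = flat on its stop. Stiff (3 to 6 N at its tip); push it outwards and down; stays where left. Flat, it carries the corner; at a firm corner it jams above 0.6.
- shim_fr_thumb (a point): Middle of the upper face of the blue thumb sleeve (22 x 22 mm) at the tip of the far right shim, 50 mm from its hinge; moves with the shim, 18 mm above the bench when flat.
- amber_vial: Amber glass vial with a white cap, 28 mm across, 55 mm high, standing beside the stand's left side between the two shims. Origin at the centre of its underside. Not part of the job.
- white_jar: White jar with a blue cap, 34 mm across, 42 mm high, standing beside the stand's right side between the two shims. Origin at the centre of its underside. Not part of the job.
- black_cap_vial: Clear vial with a black cap, 24 mm across, 48 mm high, standing beyond the stand's far side. Origin at the centre of its underside. Not part of the job.
- yellow_tip_box: White and yellow pipette tip box, 120 x 82 x 66 mm, to the left. Origin at the centre of its underside. Not part of the job.
- tube_rack: White rack of small capped tubes, 200 x 70 x 50 mm, to the right. Origin at the centre of its underside. Not part of the job.
- green_cap_vial: Clear vial with a green cap, 24 mm across, 48 mm high, standing beyond the stand's far side. Origin at the centre of its underside. Not part of the job.

How it is judged:
On the way, in this order (a step that is already met when the one before it is completed fails the run):
1. the corner that rocks has been pressed by the fingers and has gone down by at least 2 mm (((contact force between the fingers and plate above 1 N and horizontal distance between the grasp point and corner_nl below 0.05 m and z of corner_nl in the frame of stand below 0.038 m) or (contact force between the fingers and plate above 1 N and horizontal distance between the grasp point and corner_nr below 0.05 m and z of corner_nr in the frame of stand below 0.038 m) or (contact force between the fingers and plate above 1 N and horizontal distance between the grasp point and corner_fl below 0.05 m and z of corner_fl in the frame of stand below 0.038 m) or (contact force between the fingers and plate above 1 N and horizontal distance between the grasp point and corner_fr below 0.05 m and z of corner_fr in the frame of stand below 0.038 m))), for 0.1 s.
2. that corner's shim is pressed flat and the other three are where they were (((value of joint shim_nl below 0.1 rad and z of corner_nl in the frame of stand above 0.0385 m and distance of each of shim_nr_thumb, shim_fl_thumb, shim_fr_thumb from where it was at the start of the episode below 0.006 m) or (value of joint shim_nr below 0.1 rad and z of corner_nr in the frame of stand above 0.0385 m and distance of each of shim_nl_thumb, shim_fl_thumb, shim_fr_thumb from where it was at the start of the episode below 0.006 m) or (value of joint shim_fl below 0.1 rad and z of corner_fl in the frame of stand above 0.0385 m and distance of each of shim_nl_thumb, shim_nr_thumb, shim_fr_thumb from where it was at the start of the episode below 0.006 m) or (value of joint shim_fr below 0.1 rad and z of corner_fr in the frame of stand above 0.0385 m and distance of each of shim_nl_thumb, shim_nr_thumb, shim_fl_thumb from where it was at the start of the episode below 0.006 m))), for 0.2 s.
3. the corner with the flat shim has been pressed again by the fingers, with at least 3 N, and stayed up (((value of joint shim_nl below 0.1 rad and z of corner_nl in the frame of stand above 0.0385 m and horizontal distance between the grasp point and corner_nl below 0.05 m and contact force between the fingers and plate above 3 N) or (value of joint shim_nr below 0.1 rad and z of corner_nr in the frame of stand above 0.0385 m and horizontal distance between the grasp point and corner_nr below 0.05 m and contact force between the fingers and plate above 3 N) or (value of joint shim_fl below 0.1 rad and z of corner_fl in the frame of stand above 0.0385 m and horizontal distance between the grasp point and corner_fl below 0.05 m and contact force between the fingers and plate above 3 N) or (value of joint shim_fr below 0.1 rad and z of corner_fr in the frame of stand above 0.0385 m and horizontal distance between the grasp point and corner_fr below 0.05 m and contact force between the fingers and plate above 3 N))), for 0.15 s.
At the end, for the whole second after the job is handed in: The shim of the corner that rocked lies flat (within 0.1 rad) and that corner is up level (within 1.5 mm); the other three shims stand where they were (within 6 mm at the thumb sleeve); the plate lies still and level (within 0.015 rad), within 10 mm of where it was (((value of joint shim_nl below 0.1 rad and z of corner_nl in the frame of stand above 0.0385 m and distance of each of shim_nr_thumb, shim_fl_thumb, shim_fr_thumb from where it was at the start of the episode below 0.006 m) or (value of joint shim_nr below 0.1 rad and z of corner_nr in the frame of stand above 0.0385 m and distance of each of shim_nl_thumb, shim_fl_thumb, shim_fr_thumb from where it was at the start of the episode below 0.006 m) or (value of joint shim_fl below 0.1 rad and z of corner_fl in the frame of stand above 0.0385 m and distance of each of shim_nl_thumb, shim_nr_thumb, shim_fr_thumb from where it was at the start of the episode below 0.006 m) or (value of joint shim_fr below 0.1 rad and z of corner_fr in the frame of stand above 0.0385 m and distance of each of shim_nl_thumb, shim_nr_thumb, shim_fl_thumb from where it was at the start of the episode below 0.006 m)) and angle between plate's own z axis and vertical below 0.015 rad and linear speed of plate below 0.01 m/s and distance of plate from where it was at the start of the episode below 0.01 m); the robot touches nothing.
It fails at once if more than one shim was moved (by over 6 mm at the thumb sleeve) (distance of each of shim_nl_thumb, shim_nr_thumb from where it was at the start of the episode above 0.006 m or distance of each of shim_nl_thumb, shim_fl_thumb from where it was at the start of the episode above 0.006 m or distance of each of shim_nl_thumb, shim_fr_thumb from where it was at the start of the episode above 0.006 m or distance of each of shim_nr_thumb, shim_fl_thumb from where it was at the start of the episode above 0.006 m or distance of each of shim_nr_thumb, shim_fr_thumb from where it was at the start of the episode above 0.006 m or distance of each of shim_fl_thumb, shim_fr_thumb from where it was at the start of the episode above 0.006 m).
It fails at once if the plate was lifted by more than 8 mm or shifted by more than 15 mm (z of plate in the frame of stand above 0.038 m or distance of plate from where it was at the start of the episode above 0.015 m).
It fails at once if a bystander was moved by more than 20 mm (distance of any of amber_vial, white_jar, black_cap_vial, green_cap_vial, yellow_tip_box, tube_rack from where it was at the start of the episode above 0.02 m).
It also fails if it takes over 64 s, if anything falls off the work surface, if the arm or the gripper's body presses on something with over 40 N, if the wrist force passes 120 N, or if a joint passes its speed limit or range.

## Working session

There is one attempt and no reset: what is moved stays moved. The work goes in short steps, Python scripts to look and compute and a tool call to move; the robot and the scene stay as the last step left them, time stands still between calls to the robot, and variables do not carry over. Pictures are saved under pics/ and viewed, and the job is handed in when it is done.

Besides the shell and the picture viewer there is one more tool, called after "Call:" as name(argument=value, ...) on one line, values as JSON. step_arm: Moves the arm, as the interface text tells. Its arguments: {"type":"object","properties":{"deltas":{"type":"array","items":{"type":"number"}},"squeeze":{"type":"number"}},"required":["deltas"]}

```bash
mkdir -p pics; ls; python3 - <<'E'
from station import monitor, optics
import cv2,numpy as np
s=monitor.sense();print(s)
for n in("scene","top"):
    p,d=optics.capture(n);cv2.imwrite(f"pics/{n}0.png",cv2.cvtColor(p,cv2.COLOR_RGB2BGR));np.save(f"pics/{n}0.npy",d)
    c=optics.camera_params(n);print(n,c)
E
```

```text
pics
{'time_s': 0.0, 'joints': array([-1.32208570e+00,  3.59530562e-01,  1.51145473e+00, -2.07351286e-06,
        1.27250529e+00, -1.15115423e-01]), 'qd': array([ 7.88566634e-05,  4.12190474e-04, -1.94943570e-03, -1.13755755e-03,
       -1.05698076e-03, -1.28838233e-03]), 'joint_torque': array([ 2.71293175e-03, -5.27620268e+01, -2.78620613e+01, -2.18648728e-05,
        1.28005369e-02, -1.62948822e-05]), 'position': array([ 0.21333063, -0.56008441,  0.24742986]), 'tcp_rot': array([[ 9.34541990e-01,  3.55852567e-01, -4.69105646e-04],
       [ 3.55852811e-01, -9.34540205e-01,  1.83904687e-03],
       [ 2.16031462e-04, -1.88559908e-03, -9.99998199e-01]]), 'contact_force': array([ 0.34278483,  0.02894998, -0.13584336]), 'torque': array([ 0.0107778 , -0.03180868, -0.00742702]), 'finger_gap': 0.0853614728882373}
scene {'mtx': array([[406.26687066,   0.        , 317.62445063],
       [  0.        , 406.26687066, 192.9105865 ],
       [  0.        ,   0.        ,   1.        ]]), 'pose': array([[ 0.77486361, -0.39234089,  0.49563597,  1.11946961],
       [ 0.63212651,  0.48287833, -0.6060071 , -0.66020529],
       [-0.0015705 ,  0.78287748,  0.62217392,  0.74576097],
       [ 0.        ,  0.        ,  0.        ,  1.        ]])}
top {'mtx': array([[487.16880008,   0.        , 317.65583474],
       [  0.        , 487.16880008, 201.20661639],
       [  0.        ,   0.        ,   1.        ]]), 'pose': array([[ 0.00683757,  0.99659806, -0.08213134,  0.47794658],
       [-0.99989384,  0.00575707, -0.01338537, -0.00968053],
       [-0.012867  ,  0.08221415,  0.99653162,  1.34939089],
       [ 0.        ,  0.        ,  0.        ,  1.        ]])}
```

View pics/scene0.png

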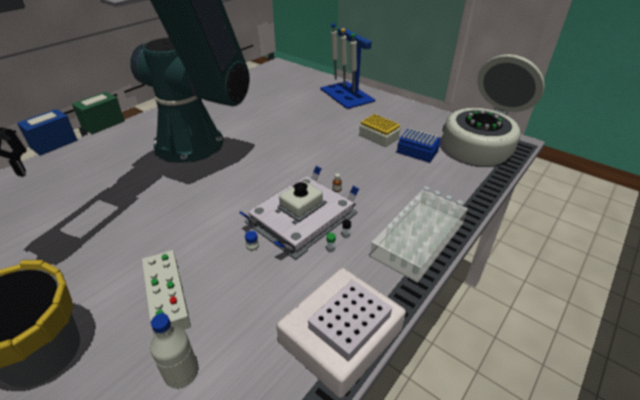

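```bash
python3 - <<'E'
import cv2
p=cv2.imread("pics/top0.png")
cv2.imwrite("pics/top0c.png",cv2.resize(p[100:300,180:460],None,fx=2.8,fy=2.8,interpolation=cv2.INTER_CUBIC))
E
```

```text
(no output)
```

View pics/top0.png

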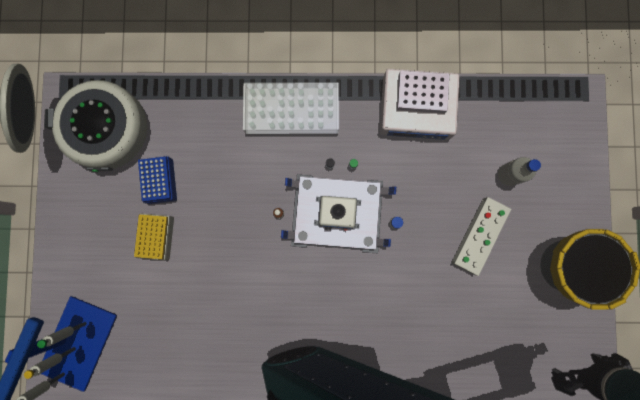

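View pics/top0c.png

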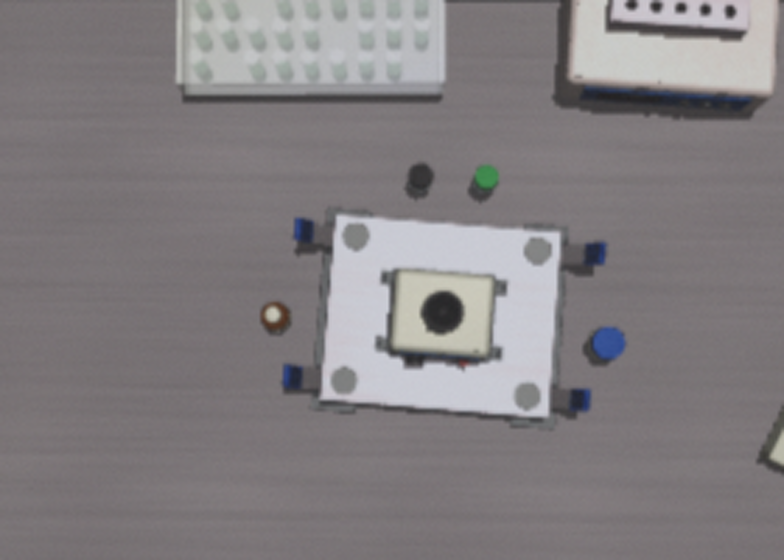

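The top view shows the discs at crop px fl (356,236), fr (538,251), nl (344,380) and nr (527,396). The thumbs are at fl (304,230), fr (595,253), nl (291,377) and nr (580,400).

```bash
cat > h.py <<'E'
import numpy as np
def pix2world(c,u,v,z):
    K=c["mtx"];P=c["pose"]
    r=np.array([(u-K[0,2])/K[0,0],-(v-K[1,2])/K[1,1],-1.]);r=P[:3,:3]@r
    t=(z-P[2,3])/r[2];return P[:3,3]+t*r
E
python3 - <<'E'
from station import optics,monitor
import numpy as np
from h import *
c=optics.camera_params("top")
D=dict(fl=(356,236),fr=(538,251),nl=(344,380),nr=(527,396))
T=dict(fl=(304,230),fr=(595,253),nl=(291,377),nr=(580,400))
W={}
for k,(u,v) in D.items():
    W[k]=pix2world(c,180+u/2.8,100+v/2.8,.04);print(k,W[k].round(4))
m=sum(W.values())/4
a=(W['fl']+W['fr']-W['nl']-W['nr']);b=(W['fl']+W['nl']-W['fr']-W['nr'])
print("c",m.round(4),np.arctan2(a[1],a[0]),np.arctan2(-b[0],b[1]),np.linalg.norm(a)/2,np.linalg.norm(b)/2)
th=(np.arctan2(a[1],a[0])*140+np.arctan2(-b[0],b[1])*176)/316
R=np.array([[np.cos(th),-np.sin(th)],[np.sin(th),np.cos(th)]]);print(th)
for k in D:
    l=np.array([70 if k[0]=='f' else -70,88 if k[1]=='l' else -88])/1000
    s=np.sign(l[1]);q=.9
    t=np.array([l[0],s*(.108+.05*np.cos(q)-.0*np.sin(q))])
    # thumb tops
    u,v=T[k]
    print(k,(m[:2]+R@l).round(4),"thumb pred",(m[:2]+R@t).round(4),"meas",pix2world(c,180+u/2.8,100+v/2.8,.056).round(4))
d=np.load("pics/top0.npy")
P=c["pose"];K=c["mtx"]
for (u,v) in list(D.values())+list(T.values())+[(442,312)]:
    uu,vv=180+u/2.8,100+v/2.8
    z=d[int(round(vv)),int(round(uu))]
    p=P[:3,:3]@np.array([(uu-K[0,2])/K[0,0]*z,-(vv-K[1,2])/K[1,1]*z,-z])+P[:3,3];print(p.round(4))
E
```

```text
fl [0.6316 0.0367 0.04  ]
fr [ 0.618  -0.1389  0.04  ]
nl [0.4928 0.047  0.04  ]
nr [ 0.4787 -0.1281  0.04  ]
c [ 0.5553 -0.0458  0.04  ] -0.07578902743029009 -0.07880656108098591 0.139513843492225 0.17587599083788333
-0.0774696790838422
fl [0.6319 0.0365] thumb pred [0.6358 0.0874] meas [0.6353 0.0858 0.056 ]
fr [ 0.6183 -0.139 ] thumb pred [ 0.6143 -0.1899] meas [ 0.6147 -0.1915  0.056 ]
nl [0.4923 0.0473] thumb pred [0.4962 0.0982] meas [0.4951 0.0965 0.056 ]
nr [ 0.4787 -0.1282] thumb pred [ 0.4747 -0.1791] meas [ 0.4752 -0.1766  0.056 ]
[0.6318 0.0367 0.0382]
[ 0.6188 -0.1396  0.033 ]
[0.4927 0.0468 0.0444]
[ 0.4787 -0.1282  0.0384]
[0.635  0.0857 0.0585]
[ 0.6149 -0.1917  0.0545]
[0.495  0.0962 0.0598]
[ 0.4753 -0.1758  0.062 ]
[ 0.5548 -0.0449  0.1006]
```

The discs fit a plate centred at (0.555, −0.046) with yaw −0.077, within about 1 mm of the given sizes. I'll shut the fingers and go above the near right corner, aligned with the stand.

Call:
step_arm(deltas=[1,21,34,0,0,0,-0.05,1,42,68,0,0,0,-0.1,1,63,102,0,0,0,-0.15,1,84,136,0,0,0,-0.2,1,105,170,0,0,0,-0.25,1,126,204,0,0,0,-0.3,1,147,238,0,0,0,-0.35,1,168,272,0,0,0,-0.4,1,189,306,0,0,0,-0.44,1,210,340,0,0,0,-0.44], squeeze=40)

```text
time_s: 0.93
position: [0.4239, -0.2188, 0.2481]
tcp_rot: [[0.997, -0.079, -0.0], [-0.079, -0.997, 0.0], [-0.0, -0.0, -1.0]]
contact_force: [0.1, -0.4, -0.5]
finger_gap: -0.0001
```

Call:
step_arm(deltas=[1,20,34,-20,0,0,0,1,40,68,-50,0,0,0,1,55,92,-90,0,0,0,1,55,92,-120,0,0,0,1,55,92,-140,0,0,0,1,55,92,-140,0,0,0,1,55,92,-140,0,0,0])

```text
time_s: 1.52
position: [0.4774, -0.1281, 0.1073]
tcp_rot: [[0.997, -0.076, -0.004], [-0.076, -0.997, 0.002], [-0.004, -0.001, -1.0]]
contact_force: [0.9, -0.3, 0.5]
finger_gap: -0.0001
```

```bash
python3 - <<'E'
from station import monitor, optics
import cv2
s=monitor.sense()
for k in("time_s","position","tcp_rot","contact_force","finger_gap"):print(k,s[k])
for n in("scene","wrist"):
    p,d=optics.capture(n)
    if n=="scene":p=cv2.resize(p[140:270,200:400],None,fx=4,fy=4,interpolation=cv2.INTER_CUBIC)
    cv2.imwrite(f"pics/{n}1.png",cv2.cvtColor(p,cv2.COLOR_RGB2BGR))
E
```

```text
time_s 1.5167
position [ 0.47736234 -0.128077    0.10733661]
tcp_rot [[ 0.99713857 -0.07551167 -0.00355846]
 [-0.07550669 -0.99714414  0.00151519]
 [-0.00366271 -0.00124217 -0.99999252]]
contact_force [ 0.938291   -0.3359517   0.54874422]
finger_gap -0.00010522846613379767
```

View pics/scene1.png

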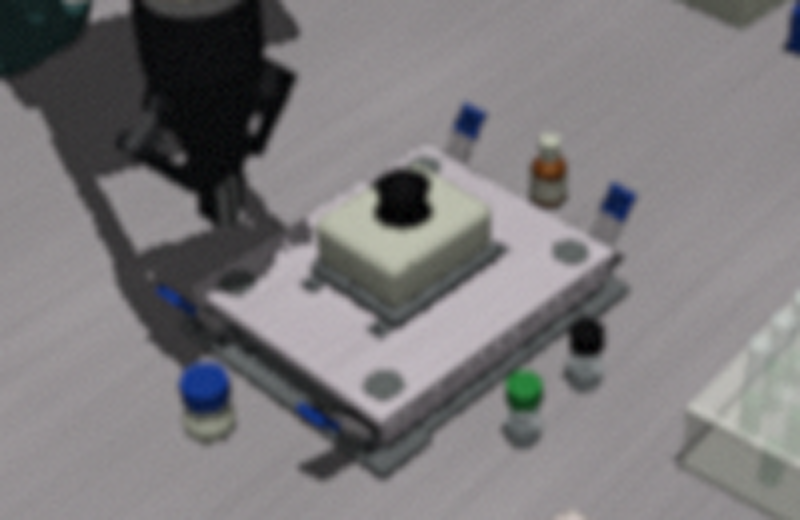

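View pics/wrist1.png

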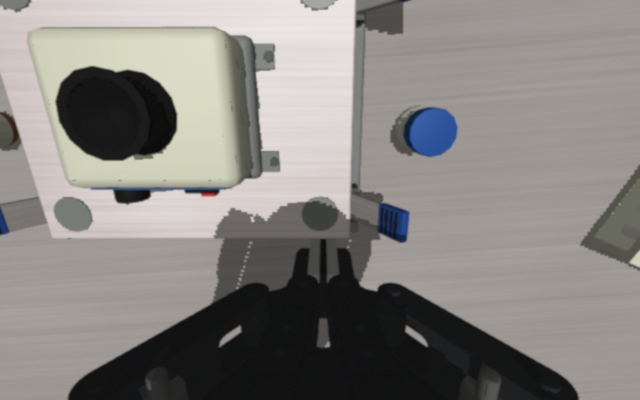

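The tool is over the disc at nr, about 50 mm above it, with clear room around it. Next I lower it to just above contact, then press in small steps.

Call:
step_arm(deltas=[1,1,0,-15,0,0,0,1,1,0,-35,0,0,0,1,1,0,-44,0,0,0,1,1,0,-46,0,0,0,1,1,0,-46,0,0,0,1,1,0,-46,0,0,0])

```text
time_s: 2.12
position: [0.4801, -0.1292, 0.0633]
tcp_rot: [[0.997, -0.077, 0.001], [-0.077, -0.997, -0.001], [0.002, 0.0, -1.0]]
contact_force: [-0.1, -0.3, -0.1]
finger_gap: -0.0001
```

Call:
step_arm(deltas=[1,0,0,-1,0,0,0,1,0,0,-2,0,0,0,1,0,0,-3,0,0,0,1,0,0,-3,0,0,0])

```text
time_s: 2.45
position: [0.4796, -0.1287, 0.0594]
tcp_rot: [[0.997, -0.076, 0.0], [-0.076, -0.997, -0.0], [0.0, -0.0, -1.0]]
contact_force: [-0.4, -0.2, -0.5]
finger_gap: -0.0
```

Call:
step_arm(deltas=[1,0,0,-1,0,0,0,1,0,0,-2,0,0,0,1,0,0,-2,0,0,0,1,0,0,-2,0,0,0])

```text
time_s: 2.78
position: [0.4794, -0.1286, 0.0571]
tcp_rot: [[0.997, -0.076, -0.0], [-0.076, -0.997, 0.0], [-0.0, -0.0, -1.0]]
contact_force: [1.2, 0.5, 0.3]
finger_gap: -0.0002
```

Call:
step_arm(deltas=[1,0,0,-1,0,0,0,1,0,0,-1,0,0,0,1,0,0,-1,0,0,0])

```text
time_s: 3.03
position: [0.4794, -0.1287, 0.0563]
tcp_rot: [[0.997, -0.076, -0.0], [-0.076, -0.997, 0.0], [-0.0, -0.0, -1.0]]
contact_force: [-1.1, 0.8, 2.0]
finger_gap: 0.0003
```

Call:
step_arm(deltas=[1,0,0,-1,0,0,0,1,0,0,-1,0,0,0,1,0,0,-1,0,0,0])

```text
time_s: 3.28
position: [0.4794, -0.1287, 0.0553]
tcp_rot: [[0.997, -0.076, -0.0], [-0.076, -0.997, 0.0], [-0.0, -0.0, -1.0]]
contact_force: [-1.4, 0.4, 2.6]
finger_gap: 0.0002
```

Call:
step_arm(deltas=[1,0,0,-1,0,0,0,1,0,0,-1,0,0,0,1,0,0,-1,0,0,0])

```text
time_s: 3.53
position: [0.4793, -0.1287, 0.0542]
tcp_rot: [[0.997, -0.076, -0.0], [-0.076, -0.997, 0.0], [-0.0, -0.0, -1.0]]
contact_force: [-1.6, -0.3, 3.9]
finger_gap: 0.0
```

Call:
step_arm(deltas=[1,0,0,-1,0,0,0,1,0,0,-1,0,0,0,1,0,0,-1,0,0,0])

```text
time_s: 3.78
position: [0.4794, -0.1288, 0.0535]
tcp_rot: [[0.997, -0.076, -0.0], [-0.076, -0.997, -0.0], [-0.0, 0.0, -1.0]]
contact_force: [-2.8, -1.1, 7.4]
finger_gap: -0.0003
```

Call:
step_arm(deltas=[1,0,0,-0.5,0,0,0,1,0,0,-0.5,0,0,0,1,0,0,-0.5,0,0,0])

```text
time_s: 4.03
position: [0.4793, -0.1288, 0.0533]
tcp_rot: [[0.997, -0.076, -0.0], [-0.076, -0.997, -0.0], [-0.0, 0.0, -1.0]]
contact_force: [-4.1, 0.1, 12.1]
finger_gap: 0.0003
```

```bash
python3 - <<'E'
from station import monitor, optics
import cv2
s=monitor.sense()
for k in("time_s","position","contact_force","finger_gap"):print(k,s[k])
p,d=optics.capture("scene")
p=cv2.resize(p[140:270,200:400],None,fx=4,fy=4,interpolation=cv2.INTER_CUBIC)
cv2.imwrite("pics/scene2.png",cv2.cvtColor(p,cv2.COLOR_RGB2BGR))
E
```

```text
time_s 4.0333
position [ 0.47933813 -0.12879587  0.05333277]
contact_force [-4.10243088  0.12082264 12.11441409]
finger_gap 0.0003063397601862162
```

View pics/scene2.png

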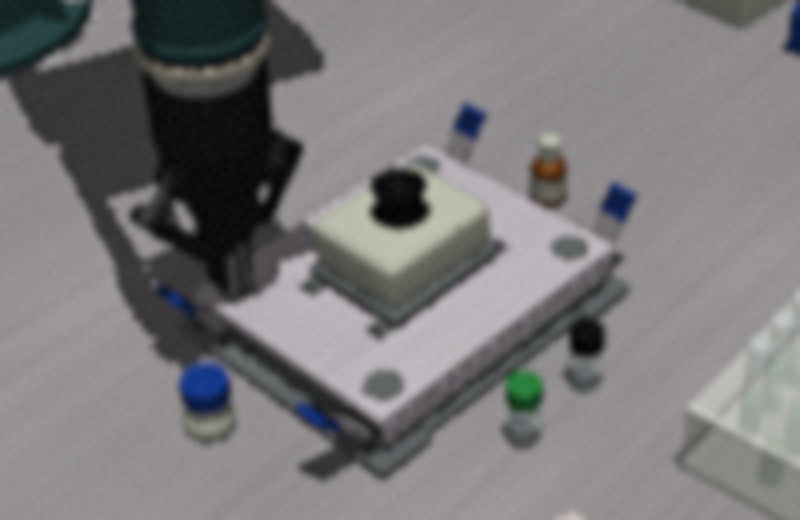

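Corner nr gave from contact at z≈0.057 and came to a hard stop at 0.0533, about 3.6 mm down at 4–7 N, which is the rocking signature. Next I raise the hand and go over its shim's thumb.

Call:
step_arm(deltas=[1,0,0,15,0,0,0,1,0,0,35,0,0,0,1,0,0,45,0,0,0,1,-2,-20,45,0,0,0,1,-4,-40,45,0,0,0,1,-5,-54,45,0,0,0,1,-5,-54,45,0,0,0,1,-5,-54,45,0,0,0])

```text
time_s: 4.75
position: [0.4746, -0.1831, 0.0976]
tcp_rot: [[0.997, -0.078, 0.0], [-0.078, -0.997, 0.0], [0.0, -0.0, -1.0]]
contact_force: [-0.1, 0.0, 0.1]
finger_gap: -0.0
```

```bash
python3 - <<'E'
from station import monitor, optics
import cv2
s=monitor.sense()
for k in("time_s","position","contact_force","finger_gap"):print(k,s[k])
p,d=optics.capture("scene")
p=cv2.resize(p[150:270,200:400],None,fx=4,fy=4,interpolation=cv2.INTER_CUBIC)
cv2.imwrite("pics/scene3.png",cv2.cvtColor(p,cv2.COLOR_RGB2BGR))
p,d=optics.capture("wrist")
cv2.imwrite("pics/wrist3.png",cv2.cvtColor(p,cv2.COLOR_RGB2BGR))
E
```

```text
time_s 4.75
position [ 0.47463997 -0.18308143  0.09760994]
contact_force [-0.08617395  0.02921325  0.06675112]
finger_gap -9.706476030488206e-06
```

View pics/scene3.png

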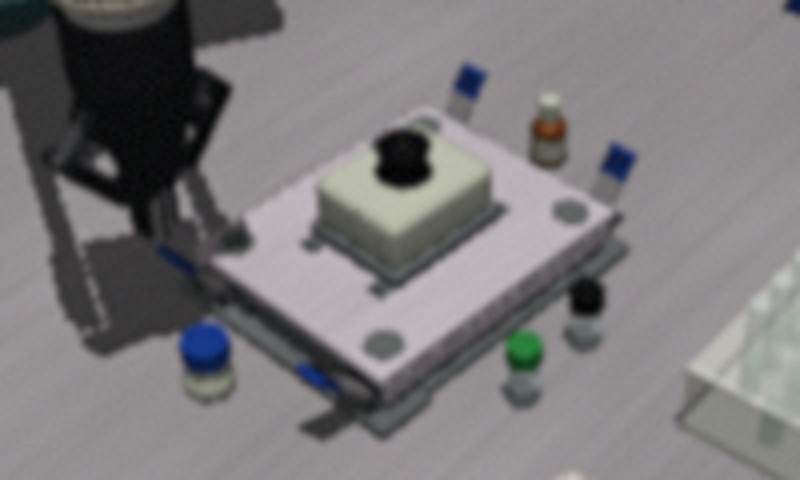

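View pics/wrist3.png

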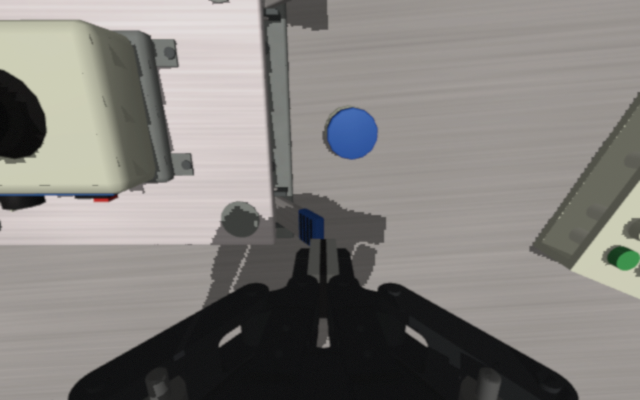

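The hand is over the shim's blue sleeve (wrist px ~(311,225)). I press down and outwards along its arc.

Call:
step_arm(deltas=[1,0,0,-8,0,0,0,1,0,0,-14,0,0,0,1,0,-1,-18,0,0,0,1,0,-2,-21,0,0,0,1,0,-4,-24,0,0,0])

```text
time_s: 5.27
position: [0.4756, -0.1887, 0.0745]
tcp_rot: [[0.997, -0.074, 0.002], [-0.074, -0.997, -0.004], [0.002, 0.004, -1.0]]
contact_force: [-4.0, -8.7, 13.7]
finger_gap: 0.0
```

Call:
step_arm(deltas=[1,0,-1,-3,0,0,0,1,0,-2,-6,0,0,0,1,0,-4,-9,0,0,0,1,0,-5,-12,0,0,0,1,0,-6,-15,0,0,0])

```text
time_s: 5.68
position: [0.4757, -0.198, 0.0602]
tcp_rot: [[0.997, -0.072, 0.003], [-0.072, -0.997, -0.009], [0.003, 0.009, -1.0]]
contact_force: [-11.0, -24.5, 16.5]
finger_gap: 0.0002
```

Call:
step_arm(deltas=[1,0,-1,-3,0,0,0,1,0,-2,-6,0,0,0,1,0,-3,-9,0,0,0,1,0,-3,-12,0,0,0,1,0,-4,-15,0,0,0])

```text
time_s: 6.1
position: [0.4755, -0.2033, 0.0449]
tcp_rot: [[0.997, -0.071, 0.002], [-0.071, -0.997, -0.011], [0.003, 0.011, -1.0]]
contact_force: [-10.8, -26.8, 9.0]
finger_gap: -0.0001
```

```bash
python3 - <<'E'
from station import monitor, optics
import cv2
s=monitor.sense()
for k in("time_s","position","contact_force","torque"):print(k,s[k])
p,d=optics.capture("scene")
p=cv2.resize(p[165:265,190:310],None,fx=6,fy=6,interpolation=cv2.INTER_CUBIC)
cv2.imwrite("pics/scene4.png",cv2.cvtColor(p,cv2.COLOR_RGB2BGR))
p,d=optics.capture("wrist")
p=cv2.resize(p[120:320,220:420],None,fx=3,fy=3,interpolation=cv2.INTER_CUBIC)
cv2.imwrite("pics/wrist4.png",cv2.cvtColor(p,cv2.COLOR_RGB2BGR))
E
```

```text
time_s 6.1
position [ 0.47551427 -0.20329777  0.04487039]
contact_force [-10.78295102 -26.82441484   8.95007778]
torque [-4.57764109  1.93501921 -0.02425374]
```

View pics/scene4.png

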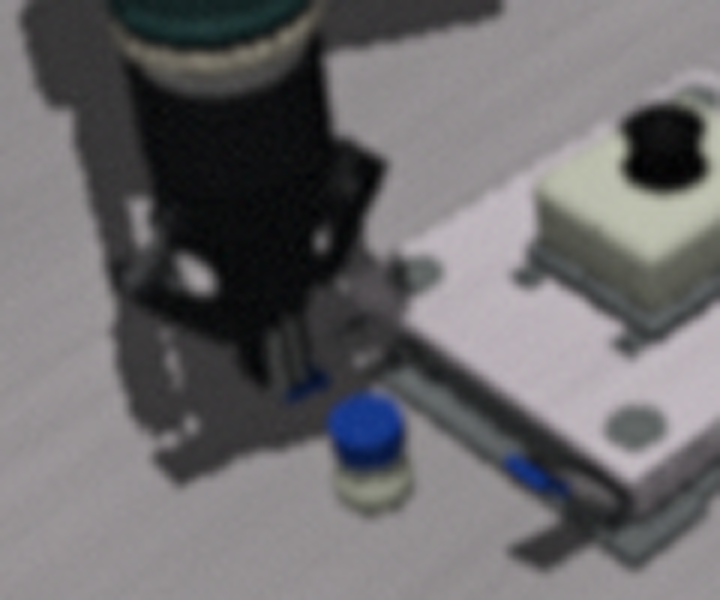

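View pics/wrist4.png

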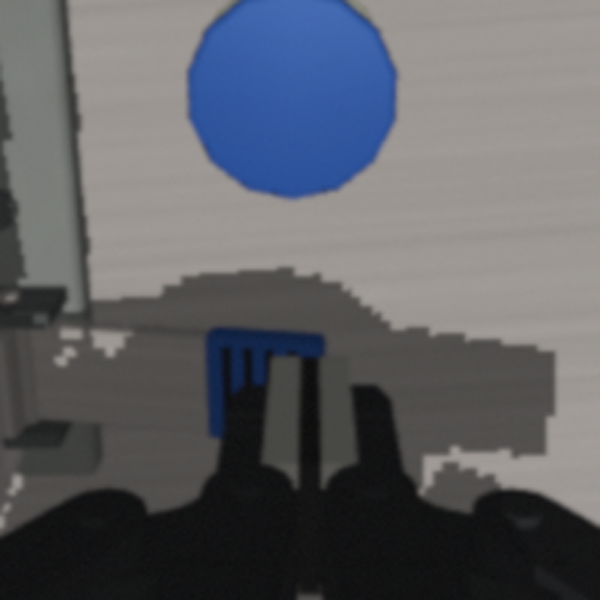

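The shim is following and lies close to flat. The tool is dragged outward by the arc, so I'll ease outward and finish down.

Call:
step_arm(deltas=[1,0,-3,-1,0,0,0,1,0,-5,-2,0,0,0,1,0,-5,-4,0,0,0,1,0,-5,-6,0,0,0,1,0,-5,-8,0,0,0])

```text
time_s: 6.62
position: [0.4745, -0.2014, 0.0354]
tcp_rot: [[0.997, -0.075, -0.0], [-0.075, -0.997, 0.0], [-0.0, -0.0, -1.0]]
contact_force: [-0.2, -0.6, 2.8]
finger_gap: -0.0
```

Call:
step_arm(deltas=[1,0,0,-1,0,0,0,1,0,0,-2,0,0,0,1,0,0,-2,0,0,0])

```text
time_s: 6.87
position: [0.4746, -0.2015, 0.0346]
tcp_rot: [[0.997, -0.076, 0.0], [-0.076, -0.997, -0.0], [0.0, 0.0, -1.0]]
contact_force: [-2.0, 0.2, 15.2]
finger_gap: 0.0002
```

It is on its stop, with 15 N at the expected height. I lift straight up and look.

Call:
step_arm(deltas=[1,0,0,2,0,0,0,1,0,0,10,0,0,0,1,0,0,30,0,0,0,1,0,0,65,0,0,0,1,5,25,65,0,0,0,1,5,50,65,0,0,0,1,5,72,65,0,0,0,1,5,72,65,0,0,0])

```text
time_s: 7.53
position: [0.4776, -0.1258, 0.0987]
tcp_rot: [[0.997, -0.074, -0.003], [-0.074, -0.997, 0.003], [-0.003, -0.003, -1.0]]
contact_force: [-0.3, 0.5, -1.0]
finger_gap: -0.0003
```

```bash
python3 - <<'E'
from station import monitor, optics
import cv2
s=monitor.sense()
for k in("time_s","position","contact_force","torque"):print(k,s[k])
p,d=optics.capture("scene")
p=cv2.resize(p[150:270,200:400],None,fx=4,fy=4,interpolation=cv2.INTER_CUBIC)
cv2.imwrite("pics/scene5.png",cv2.cvtColor(p,cv2.COLOR_RGB2BGR))
p,d=optics.capture("wrist")
cv2.imwrite("pics/wrist5.png",cv2.cvtColor(p,cv2.COLOR_RGB2BGR))
E
```

```text
time_s 7.5333
position [ 0.47760476 -0.12577139  0.09868552]
contact_force [-0.31148987  0.50725274 -0.96783935]
torque [-0.008881    0.03441988 -0.04516953]
```

View pics/scene5.png

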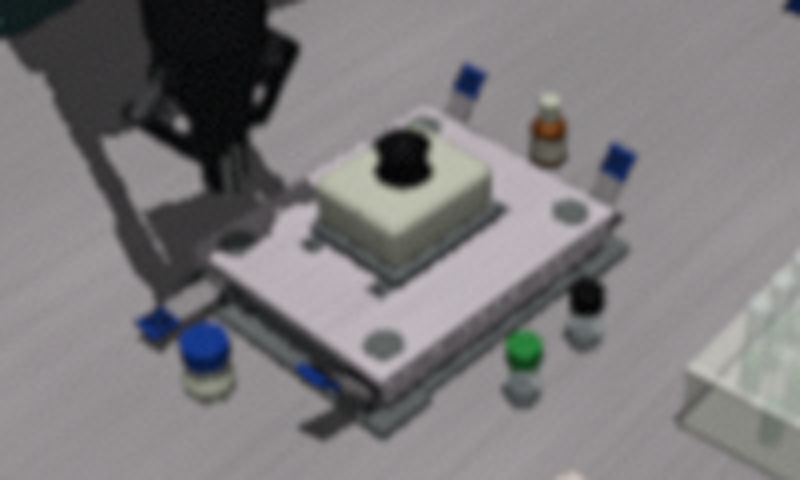

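View pics/wrist5.png

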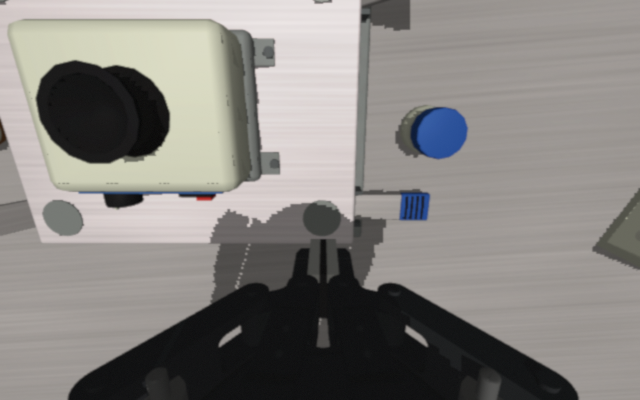

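The shim lies flat (scene px (158,323), wrist px (414,207)), and the jar and the others are undisturbed. I press nr again.

Call:
step_arm(deltas=[1,1,-2,-15,0,0,0,1,1,-2,-30,0,0,0,1,1,-2,-37,0,0,0,1,1,-2,-39,0,0,0,1,1,-2,-39,0,0,0])

```text
time_s: 8.05
position: [0.48, -0.132, 0.0592]
tcp_rot: [[0.997, -0.077, -0.002], [-0.077, -0.997, 0.001], [-0.002, -0.001, -1.0]]
contact_force: [-0.0, -0.2, -0.1]
finger_gap: -0.0002
```

Call:
step_arm(deltas=[1,0,0,-1,0,0,0,1,0,0,-2,0,0,0,1,0,0,-2.5,0,0,0,1,0,0,-3,0,0,0])

```text
time_s: 8.38
position: [0.4808, -0.1318, 0.0572]
tcp_rot: [[0.997, -0.076, 0.001], [-0.076, -0.997, -0.0], [0.001, 0.0, -1.0]]
contact_force: [-0.1, 0.9, -0.6]
finger_gap: -0.0
```

Call:
step_arm(deltas=[1,0,0,-1,0,0,0,1,0,0,-1,0,0,0,1,0,0,-1,0,0,0])

```text
time_s: 8.63
position: [0.4808, -0.1319, 0.0568]
tcp_rot: [[0.997, -0.076, 0.001], [-0.076, -0.997, -0.0], [0.001, 0.0, -1.0]]
contact_force: [-2.8, -0.5, 10.7]
finger_gap: -0.0004
```

Firm: 10.7 N with the height unchanged at 0.0568. I hold briefly, then withdraw high and clear of the plate.

Call:
step_arm(deltas=[1,0,0,-0.5,0,0,0,1,0,0,-0.5,0,0,0,1,0,0,-0.5,0,0,0,1,0,0,-0.5,0,0,0])

```text
time_s: 8.97
position: [0.4808, -0.1319, 0.0567]
tcp_rot: [[0.997, -0.076, 0.001], [-0.076, -0.997, -0.001], [0.001, 0.0, -1.0]]
contact_force: [-3.5, 0.0, 16.0]
finger_gap: -0.0004
```

Call:
step_arm(deltas=[1,0,0,10,0,0,0,1,0,0,40,0,0,0,1,0,0,80,0,0,0,1,0,-20,115,0,0,0,1,-20,-50,140,0,0,0,1,-40,-85,140,0,0,0,1,-50,-120,140,0,0,0,1,-50,-150,140,0,0,0,1,-50,-150,140,0,0,0,1,-50,-150,140,0,0,0])

```text
time_s: 9.8
position: [0.4304, -0.2833, 0.1958]
tcp_rot: [[0.997, -0.079, 0.001], [-0.079, -0.997, -0.001], [0.001, 0.001, -1.0]]
contact_force: [-1.0, -0.4, -0.5]
finger_gap: 0.0002
```

```bash
python3 - <<'E'
from station import monitor, optics
import cv2,numpy as np
s=monitor.sense()
for k in("time_s","position","contact_force"):print(k,s[k])
p,d=optics.capture("top")
p=cv2.cvtColor(p,cv2.COLOR_RGB2BGR);q=cv2.imread("pics/top0.png")
f=lambda a:cv2.resize(a[100:300,250:420],None,fx=2.3,fy=2.3,interpolation=cv2.INTER_CUBIC)
cv2.imwrite("pics/top6.png",np.hstack([f(q),f(p)]))
p,d=optics.capture("scene")
p=cv2.resize(p[150:270,200:400],None,fx=4,fy=4,interpolation=cv2.INTER_CUBIC)
cv2.imwrite("pics/scene6.png",cv2.cvtColor(p,cv2.COLOR_RGB2BGR))
E
```

```text
time_s 9.8
position [ 0.43042963 -0.28327863  0.19580438]
contact_force [-0.99115893 -0.42013459 -0.47895165]
```

View pics/top6.png

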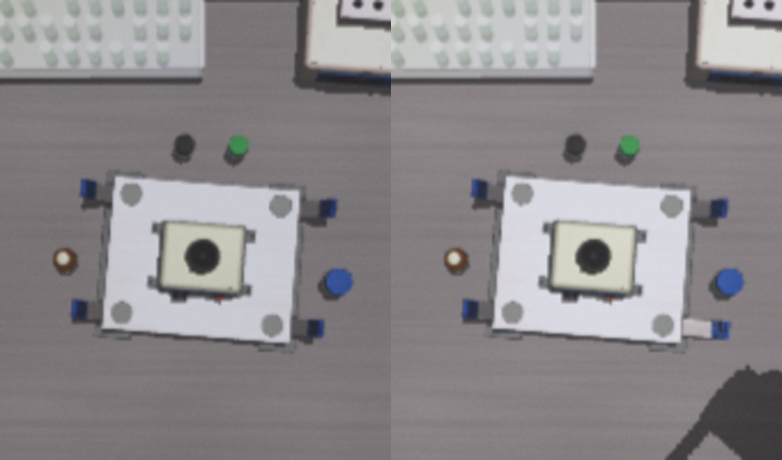

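View pics/scene6.png

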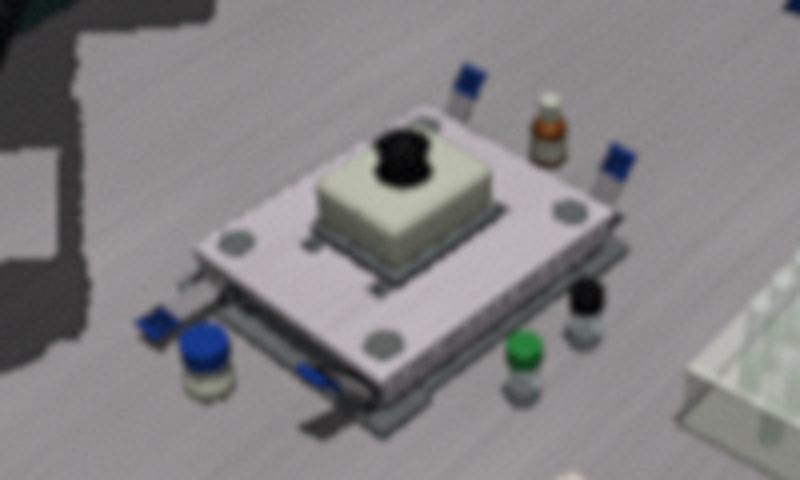

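Before and after match, apart from the near right shim, which now lies flat (right panel (705,329)). The plate, the other shims and the bystanders have not moved, and the hand is clear.

```bash
python3 -c "
from station import sign_off
print(sign_off())"
```

```text
the job is handed in; nothing more can be done
None
```

The near right corner was the one that rocked. I pressed its folding shim flat, the corner is now firm, and I handed the job in at about 10 s of the 64 s allowed.

- **Finding the corner:** The near right was the first corner I pressed. It gave about 3.6 mm and came to a hard stop after 4–7 N, matching the worn-foot description. I therefore did not press the other three corners.
- **Pressing the shim:** I pushed it outwards and down until it sat on its stop, at 15 N and the expected height. Midway the arc dragged the tool outwards with up to about 27 N sideways. I eased the hand outwards and that force disappeared.
- **Second press:** The same corner took 10.7 N and then 16 N, and moved only about 0.1 mm.
- **Last pictures:** By eye, the plate, the other three shims and the items around the plate are where they were. The hand is clear, about 15 cm away and raised. Nothing failed or disagreed in these checks.

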